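# Hang the jam caddy on its stand by its bail handle

## Task

Swing up the folded handle of the jam caddy while the caddy stays standing on the worktop, then lift the caddy by that handle and lower it gently onto the stand, so that both its ears slip over the two upright pins and it sits fully down on the platform. Keep both jam cups in it, never let it tip over, leave the other things on the worktop where they are, and let go.

Things in the scene. Friction and masses are not known exactly. Their poses are not given: they have to be found in the camera images.
- caddy: Open aluminium caddy on the worktop, 78 (its x) x 150 (y) x 60 mm high, walls 4 mm, cross wall midway, 0.25 to 0.5 kg, a loose jam cup in each half. Origin: centre of underside, z up. On its +x side, away from the robot, two flat ears 6 mm thick, each with an upright 13 mm hole at x = 52, y = +50 and -50, ear underside at z = 44. A light push slides it.
- handle: The caddy's bail handle: U of 7 mm rod, 164 mm wide. Origin: on its pivot axis, 52 mm above the centre of the caddy's underside; z points to the grip, y (pivot axis) = caddy's y. Swings freely; at first folded down on the caddy's -x side, on its stop 1.1 rad from upright; other stop 0.25 rad past upright. Let go, it falls on a stop, harmlessly.
- handle_grip (a point): Middle of the handle's black round grip, 12 mm thick, 80 mm long along y, 90 mm from the pivot; when folded 93 mm above the worktop and 80 mm out from the caddy's middle. Pinched, even lightly, it does not turn freely in the fingers, and swinging it up so can tip the caddy; fingers 20 mm apart that rise a little faster than it let it roll up. Carry with about 50 N; the caddy then levels itself.
- ear_left (a point): Centre of the underside of the hole in the caddy's left ear (+y side).
- ear_right (a point): The same in the right ear (-y side).
- stand: Fixed dark steel stand: platform 124 (x) x 180 mm (y), top 30 mm above the worktop; at x = 52, y = +50 and -50 mm (side away from the robot) two 19 mm posts, 73 mm high, each with an upright pin on top. Origin: on the worktop under the platform, z up. Home, the caddy has its underside on the platform, its origin 30 mm above this one, axes alike; with its ears on the pin tips it is 30 mm higher.
- pin_left (a point): Tip of the stand's left pin (+y side), 104 mm above the worktop. Pins are 9 mm thick and 31 mm long, the last 7 mm tapered to 4.4 mm.
- pin_right (a point): Tip of the right pin (-y side).
- jam_a: Jam cup, 64x58x27 mm, lying in the caddy's left (+y) half. Origin: centre of its underside.
- jam_b: The same in the caddy's right (-y) half.
- mill: Bystander: white salt mill with grey cap, 44 mm across, 90 tall; origin: underside.
- cup: Bystander: white china cup with a small loop handle, 83x76x54 mm; origin: underside.
- bowl: Bystander: white china bowl, 118 mm across, 76 tall; origin: underside.
- jar: Bystander: jar with black lid, 63 mm across, 94 tall; origin: underside.
- mug: Bystander: white mug with grey-green dots, 78x114x93 mm; origin: underside.
- glass: Bystander: plain clear drinking glass, 78 mm across, 86 tall; origin: underside.
Things that resemble listed ones, but are neither listed nor needed, are in the scene too. What is shaped like the jam_b but purple or turquoise is not meant.

How it is judged:
By the outcome, as a careful person would: the job done as asked, in the order asked, and still so for the second after the job is handed in, with the robot touching nothing.
It also fails if it takes over 64 s, if anything falls off the work surface, if the arm or the gripper's body presses on something with over 40 N, if the wrist force passes 120 N, or if a joint passes its speed limit or range.

## Robot

A 6-joint arm with a two-finger parallel gripper is mounted at the origin on a cart in front of the work surface, level with it; the furniture and walls round the work are solid. World frame = base frame: x ahead of the robot, y to its left, z up, the work surface at z = 0. Lengths are in m, angles in degrees, forces in N, time in s.
With the tool pointing down it reaches from about 0.25 to 0.725 m from the base axis. Payload 9.7 kg.
Tool frame: the origin (TCP) lies at the very end of the fingers, on their centre line; the grasp point (between the pads) lies 19 mm behind it; z points along the fingers, y is the line along which they close (so a half turn about z gives the same grasp; the last joint's range is limited). The gripper opens to 85 mm and grips with 20 to 120 N. Pads are 22 mm wide; open, the fingers measure 114 mm over their backs; the gripper's body (76 mm by 85 mm) begins 54 mm behind the grasp point. The pads swing forward as they close: fully open they stand 13 mm farther back than shut.
Start: joints at [75.802, 4.979, 10.078, 95.1, 0, 90], TCP at [0.135, 0.533, 0.231] pointing down, gripper open.
Joint ranges: [-179.16, 179.16], [-48.56, 103.87], [-65.8, 70.77], [-126.05, 130.52], [-82.76, 87.17], [-180, 180]. Speed limits (degrees/s): [127.2, 127.2, 147.25, 180, 180, 180].

## Interface

Orientations are given as [roll, pitch, yaw] about the fixed x, y, z axes, in that order (R = Rz(yaw) Ry(pitch) Rx(roll)).
In Python, from workcell import bot, viewer, finder gives the robot as it stands. The module is installed in compiled form; this text tells all that it offers.
- The arm moves only by the shell command python3 -m inch 'ROWS' [FORCE]. ROWS is JSON, a list that holds one entry, the list of rows, each a list of 7 numbers: the opening in per cent of the stroke, from 0 (shut) to 100 (fully open), then the shift along the tool's x, y, z in mm, then the turn, a rotation vector about the tool's x, y, z in degrees. In form: [[[grip, tx, ty, tz, ax, ay, az], ...]]. A call has 1 to 8 rows; each row shifts and turns the commanded pose from where the row before left it, along the tool's axes as they then stand; what a row does not reach is not made up. A row lasts 1/8 s, in which the tool goes at most 62.5 mm and 10.7 degrees, less where a joint would pass 70% of its speed; a pose out of reach is approached as far as the arm can. A call with a gripper value outside its range is refused whole. The fingers move at their own pace and stop on an object; FORCE is the grip in N (left out, the last holds). Time passes only in rows, so rows that do not move let the fingers close. It gives the time, the measured TCP pose, the force, the opening and the grip force at its end, in the units of the state.
- bot.get_obs(): the state, without advancing time (a new reading comes with each control period).
- viewer.camera(name): name is "scene" or "top"; returns a dict with "pixels" (384x512x3 uint8, red, green, blue), "vfov" (degrees; the focal length in pixels is half the picture's height over the tangent of half this angle, whatever the lens; pixels are square), "cx", "cy" (the principal point, pixels), "k1" (the pictures are not rectified: a ray, as slopes to the right and down, at radius r is drawn at 1 + k1 r^2 times it, then the intrinsics apply), "R" (3x3) and "t" (3): a world point X has camera coordinates R X + t. Camera axes: x right, y down, z forward; pixel columns grow to the right and rows downward; lengths in m; the calibration is good to about 2 mm. A picture is of the moment at which its call begins. There is no depth.
- bot.job_done(): hands the job in; it is judged then, once.
Trained networks look in the newest picture that a camera, given by its name, has taken for a name from the list of things; names that differ only in an ending like _2 or _b are one class to them, and where a whole thing is asked for, a point or a joint stands for the part that bears it (a point fixed in the world has none). Each returns a list of dicts, best first, with "conf" (0 to 1); they miss things now and then, are a little off and sometimes report something else, mostly with a low value. They report only what shows in the picture. A call takes as long as a camera call. They do not tell look-alikes from the thing itself.
- finder.outline_of(camera, thing): "pixels" (384x512 bool, what is visible of it) and "extent" ([centre column, centre row, width, height] in pixels, round what is visible of it).
- finder.mark_of(camera, thing): "position" ([column, row] in pixels: a listed point, or the origin of a listed thing).
The state is a dict: "time": time; "q": joint angles; "qd": joint speeds; "joint_efforts": joint torques, N m; "ee_pos": TCP position; "tcp_rot": TCP orientation; "wrist_force": force on the tool from outside, world axes, zero at the start; "torque": the same for the moment, N m; "opening": finger opening in m; "grasp_force": force on a finger pad.
Only numpy, scipy, OpenCV 4.12 (cv2) and the standard library are available. Lean on these libraries where they do the work, as an engineer would, in place of code of your own. Each camera call takes 0.05 s, during which the arm holds its last target. There are 200 camera calls.

## Working session

There is one attempt and no reset: what is moved stays moved. The work goes in short steps, Python scripts to look and compute and a shell command to move; the robot and the scene stay as the last step left them, time stands still between calls to the robot, and variables do not carry over. Pictures are saved under pics/ and viewed, at most 10 in all, crops included, and the job is handed in when it is done.

```bash
mkdir -p pics; cat > h.py <<'E'
import numpy as np, cv2
from scipy.optimize import least_squares
from workcell import bot, viewer, finder
def cam(n):
    return viewer.camera(n)
def K(c):
    f=c["pixels"].shape[0]/2/np.tan(np.radians(c["vfov"])/2)
    return np.array([[f,0,c["cx"]],[0,f,c["cy"]],[0,0,1.]])
def proj(c,X):
    X=np.atleast_2d(X)
    return cv2.projectPoints(X.astype(float),cv2.Rodrigues(np.array(c["R"]))[0],np.array(c["t"],float),K(c),np.array([c["k1"],0,0,0,0.]))[0][:,0]
def onz(c,p,z):
    u=cv2.undistortPoints(np.array([[p]],float),K(c),np.array([c["k1"],0,0,0,0.]))[0,0]
    R=np.array(c["R"]);o=-R.T@np.array(c["t"]);d=R.T@np.array([u[0],u[1],1]);return o+d*(z-o[2])/d[2]
def tri(cs,ps):
    return least_squares(lambda X:np.concatenate([(proj(c,X)[0]-p) for c,p in zip(cs,ps)]),[.45,0,.05])
def marks(n,thing): return [(np.round(m["position"],1),round(m["conf"],2)) for m in finder.mark_of(n,thing)]
E
python3 - <<'E'
from h import *
C={n:cam(n) for n in("scene","top")}
for n,c in C.items(): cv2.imwrite(f"pics/{n}0.png",c["pixels"][:,:,::-1])
big=np.hstack([C["scene"]["pixels"],C["top"]["pixels"]])
Z=dict(handle_grip=.093,ear_left=.044,ear_right=.044,pin_left=.104,pin_right=.104,caddy=0,stand=0,handle=.052,jam_a=.005)
for t,z in Z.items():
    for n,c in C.items():
        for p,k in marks(n,t)[:3]: print(t,n,p,k,np.round(onz(c,p,z),4))
for t in("mill","cup","bowl","jar","mug","glass"):
    for p,k in marks("top",t)[:3]: print(t,p,k,np.round(onz(C["top"],p,0),3)[:2])
print(bot.get_obs())
E
```

```text
handle_grip scene [203.1 187.5] 0.53 [0.4767 0.1694 0.093 ]
handle_grip scene [322.5 309.6] 0.47 [ 0.3639 -0.4037  0.093 ]
handle_grip top [212.7 216.3] 0.63 [0.4913 0.156  0.093 ]
ear_left scene [203.7 168.2] 0.59 [0.5804 0.2773 0.044 ]
ear_left scene [291.7 207.1] 0.43 [ 0.6431 -0.0819  0.044 ]
ear_left top [183.9 196.3] 0.65 [0.5754 0.2697 0.044 ]
ear_right scene [229.1 177. ] 0.88 [0.6087 0.1762 0.044 ]
ear_right top [208.1 186.3] 0.65 [0.6114 0.1787 0.044 ]
pin_left scene [291.9 205.2] 0.83 [ 0.6035 -0.1087  0.104 ]
pin_left top [260.2 243.7] 0.68 [ 0.3898 -0.0109  0.104 ]
pin_left top [288.6 184.1] 0.6 [ 0.5999 -0.1189  0.104 ]
pin_left top [357.6 186.1] 0.47 [ 0.5865 -0.3667  0.104 ]
pin_right scene [322.8 217.6] 0.93 [ 0.6266 -0.2143  0.104 ]
pin_right top [314.3 179.6] 0.61 [ 0.6142 -0.2123  0.104 ]
caddy scene [215.4 190.8] 0.86 [0.556  0.1959 0.    ]
caddy top [204.4 206.8] 0.61 [0.5403 0.1986 0.    ]
stand scene [298.6 242.6] 0.57 [ 0.5676 -0.1739  0.    ]
stand top [301.8 200.9] 0.73 [ 0.5542 -0.1772  0.    ]
handle scene [214.6 177.1] 0.69 [0.5678 0.2082 0.052 ]
jam_a s
[... 552 characters left out ...]
57.9 184.1] 0.89 [ 0.615 -0.399]
{'time': 1.3, 'q': array([ 7.58022824e+01,  4.97885738e+00,  1.00792259e+01,  9.50975042e+01,
       -2.82927782e-03,  8.99976898e+01]), 'qd': array([ 0.06051642,  0.00105955, -0.0279464 ,  0.02342494,  0.02607741,
       -0.0020267 ]), 'joint_efforts': array([-4.43129311e-04, -5.20109332e+01,  4.64849997e+01,  1.89865801e-03,
        6.35495121e-05, -8.62028230e-06]), 'ee_pos': array([0.13491579, 0.53321397, 0.23129362]), 'tcp_rot': array([1.79997136e+02, 2.82939331e-03, 1.65804592e+02]), 'wrist_force': array([-0.72133985,  0.97244303, -0.12428724]), 'torque': array([-0.00830667, -0.01399132,  0.02660772]), 'grasp_force': 0.0, 'opening': 0.08521839609542742}
```

View pics/scene0.png

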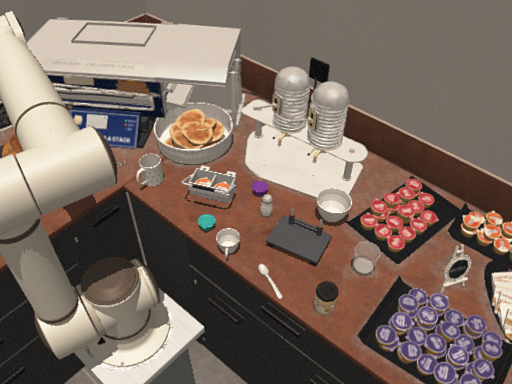

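View pics/top0.png

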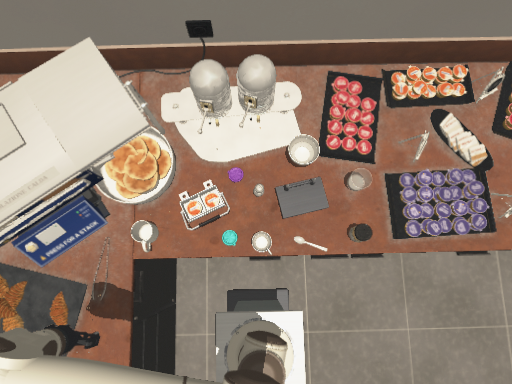

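The scene view shows the caddy with its handle folded toward the robot at about (212,185), the mill at (267,204) and the stand at (300,240). The top view shows the caddy at (204,205) and the stand at (302,197) with pins on its far edge. Next I fit both poses jointly from the two cameras.

```bash
cat >> h.py <<'E'
G=dict(ear_left=(.052,.05,.044),ear_right=(.052,-.05,.044),caddy=(0,0,0),handle_grip=(-.08,0,.093),pin_left=(.052,.05,.104),pin_right=(.052,-.05,.104),stand=(0,0,0))
def W(p,X,z0=0):
    a=p[2];X=np.atleast_2d(X);return np.c_[p[0]+X[:,0]*np.cos(a)-X[:,1]*np.sin(a),p[1]+X[:,0]*np.sin(a)+X[:,1]*np.cos(a),X[:,2]+z0]
def fit(names,p0,n=3,z0=0,gate=14,w={}):
    obs=[]
    for i in range(n):
        for cn in("scene","top"):
            c=cam(cn)
            for t in names:
                e=proj(c,W(p0,G[t],z0))[0]
                m=[np.array(q["position"]) for q in finder.mark_of(cn,t)]
                m=[q for q in m if np.hypot(*(q-e))<gate]
                if m: obs.append((c,t,min(m,key=lambda q:np.hypot(*(q-e))),cn))
    r=least_squares(lambda p:np.concatenate([w.get(t,1)*(proj(c,W(p,G[t],z0))[0]-m) for c,t,m,_ in obs]),p0,loss="soft_l1",x_scale=[.01,.01,.05])
    res={}
    for c,t,m,cn in obs: res.setdefault((t,cn),[]).append(m-proj(c,W(r.x,G[t],z0))[0])
    for k,v in res.items(): print(k,len(v),np.round(np.mean(v,0),1))
    print("pose",np.round(r.x[:2],4),"yaw",round(np.degrees(r.x[2]),2)); return r.x
E
python3 - <<'E'
from h import *
p=fit(["ear_left","ear_right","caddy"],[.545,.208,.33])
s=fit(["pin_left","pin_right","stand"],[.56,-.173,.18],w=dict(stand=.3))
ims=[]
for cn in("scene","top"):
    c=cam(cn);im=c["pixels"][:,:,::-1].copy()
    S=5
    def crop(o,z):
        ctr=proj(c,[[o[0],o[1],z]])[0].astype(int);x,y=ctr-[38,28]
        k=cv2.resize(im[y:y+57,x:x+77],None,fx=S,fy=S,interpolation=cv2.INTER_CUBIC);return k,(x,y)
    for o,L in((p,["ear_left","ear_right","handle_grip"]),(s,["pin_left","pin_right"])):
        k,(x,y)=crop(o,.04)
        pts=[G[t] for t in L]
        if o is p: pts+= [(a*.039,b*.075,.06) for a in(-1,1) for b in(-1,1)]
        else: pts+=[(a*.062,b*.09,.03) for a in(-1,1) for b in(-1,1)]
        for q in proj(c,W(o,pts)): cv2.drawMarker(k,tuple(int(v) for v in ((q-[x,y]+.5)*S)),(0,255,0),0,10,1)
        ims.append(k)
cv2.imwrite("pics/f1.png",np.vstack([np.hstack(ims[:2]),np.hstack(ims[2:])]))
E
```

```text
('ear_left', 'scene') 3 [-0.5 -1.1]
('ear_right', 'scene') 3 [ 0.6 -1.4]
('caddy', 'scene') 3 [0.9 0.2]
('ear_left', 'top') 3 [-0.7 -0.4]
('ear_right', 'top') 3 [-0.   1.5]
('caddy', 'top') 3 [0.9 1.8]
pose [0.5536 0.2031] yaw 26.57
('pin_left', 'scene') 2 [-0.6 -0.5]
('pin_right', 'scene') 3 [ 2.  -0.6]
('stand', 'scene') 3 [-0.9 -2. ]
('pin_left', 'top') 3 [0.4 0.5]
('pin_right', 'top') 3 [-0.5  1.6]
('stand', 'top') 2 [-0.5  0.5]
pose [ 0.5613 -0.179 ] yaw 12.15
```

View pics/f1.png

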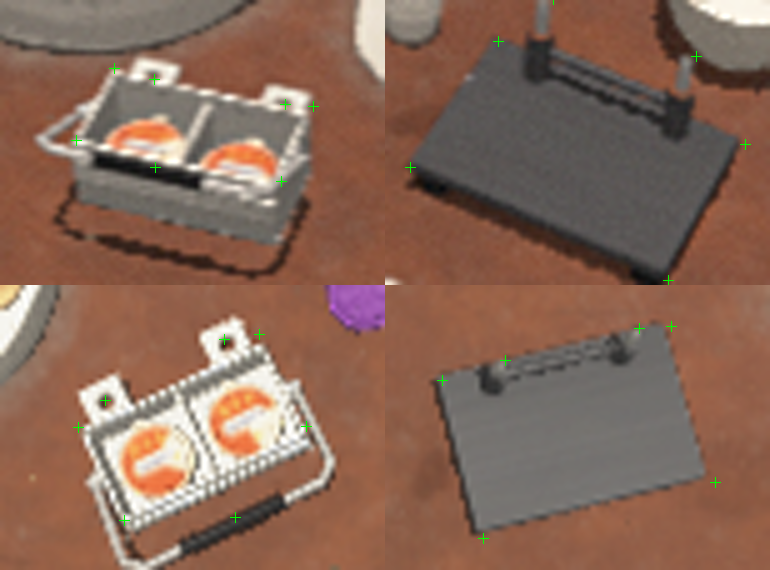

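The overlay (green) shows the fitted caddy ears near the holes, but box and platform corners are off by 2-3 pixels. I'll pick features in larger crops.

```bash
cat >> h.py <<'E'
def crops(fn,items,S=6.5,w=61,h=46,im=None):
    out=[]
    for cn,x,y in items:
        k=cv2.resize(cam(cn)["pixels"][y:y+h,x:x+w,::-1],None,fx=S,fy=S,interpolation=cv2.INTER_CUBIC)
        for i in range(0,w,10): cv2.putText(k,str(x+i),(int((i+.5)*S)-8,8),0,.3,(255,255,0));cv2.line(k,(int((i+.5)*S),10),(int((i+.5)*S),16),(255,255,0))
        for j in range(0,h,10): cv2.putText(k,str(y+j),(0,int((j+.5)*S)+3),0,.3,(255,255,0));cv2.line(k,(22,int((j+.5)*S)),(28,int((j+.5)*S)),(255,255,0))
        out.append(k)
    cv2.imwrite(fn,np.vstack([np.hstack(out[i:i+2]) for i in range(0,len(out),2)]))
E
python3 - <<'E'
from h import *
crops("pics/f2.png",[("scene",178,163),("scene",265,205),("top",173,177),("top",270,171)])
E
```

```text
(no output)
```

View pics/f2.png

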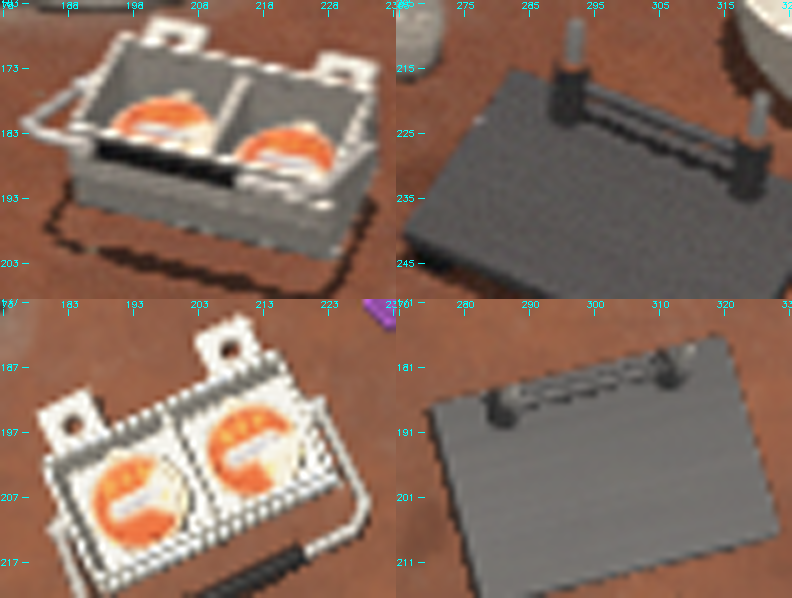

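Crops show ear holes at scene (204.4,168.3), (230.6,173.6) and top (183.7,195.9), (208.2,184.0); pin tips at scene (292,207.6), (320.8,219.1) and top (287,184.5), (314,178.3); plus box and platform corners. Fitting these picks.

```bash
cat >> h.py <<'E'
def pick(obs,p0,z0=0,names=("scene","top"),w=None):
    C={n:cam(n) for n in names}
    f=lambda p:np.array([proj(C[n],W(p,X,z0))[0]-np.array(m) for n,X,m in obs])
    r=least_squares(lambda p:f(p).ravel(),p0,loss="soft_l1",x_scale=[.01,.01,.05])
    print("pose",np.round(r.x[:2],4),"yaw",round(np.degrees(r.x[2]),2));print(np.round(f(r.x),1).tolist());return r.x
E
python3 - <<'E'
from h import *
s,t="scene","top"
cad=[(s,(.052,.05,.05),(204.4,168.3)),(s,(.052,-.05,.05),(230.6,173.6)),(s,(.039,.075,.06),(196.3,168.3)),(s,(.039,-.075,.06),(235.2,177.1)),(s,(-.039,.075,0),(189,192.2)),(s,(-.039,-.075,0),(229,202.2)),
(t,(.052,.05,.05),(183.7,195.9)),(t,(.052,-.05,.05),(208.2,184)),(t,(.039,.075,.06),(179.7,202)),(t,(-.039,.075,.06),(188.7,221.6)),(t,(.039,-.075,.06),(215.6,185.6)),(t,(-.039,-.075,.06),(224.5,204.7))]
st=[(s,(.052,.05,.104),(292,207.6)),(s,(.052,-.05,.104),(320.8,219.1)),(s,(.062,.09,.03),(282.8,215.3)),(s,(-.062,.09,.03),(265.9,240.7)),
(t,(.052,.05,.104),(287,184.5)),(t,(.052,-.05,.104),(314,178.3)),(t,(.062,.09,.03),(274.7,187.3)),(t,(.062,-.09,.03),(319.7,176.5)),(t,(-.062,-.09,.03),(328.6,206)),(t,(-.062,.09,.03),(282.7,216.8))]
for o,p0 in((cad,[.55,.2,.4]),(st,[.56,-.175,.2])):
    p=pick(o,p0); 
    for n in(s,t):pick([a for a in o if a[0]==n],p0)
    if o is cad:
        print("grip",W(p,G["handle_grip"])); print({n:proj(cam(n),W(p,G["handle_grip"])) for n in(s,t)})
E
```

```text
pose [0.5474 0.201 ] yaw 24.2
[[-0.2, 0.7], [-0.4, 1.2], [-0.0, -0.5], [0.4, -0.5], [0.3, 2.0], [-0.2, 1.3], [0.4, 0.4], [0.2, 1.0], [-0.9, -0.2], [-1.5, -0.8], [0.0, -0.9], [-0.1, -1.4]]
pose [0.5503 0.204 ] yaw 23.83
[[-0.1, -0.1], [-0.3, 0.5], [0.1, -1.3], [0.4, -1.2], [0.3, 1.1], [-0.4, 0.5]]
pose [0.5459 0.2   ] yaw 24.28
[[0.6, 0.8], [0.5, 1.3], [-0.7, 0.2], [-1.2, -0.4], [0.3, -0.6], [0.1, -1.0]]
grip [[0.4743989  0.16816142 0.093     ]]
{'scene': array([[202.86445577, 188.02072196]]), 'top': array([[209.32125626, 221.09540232]])}
pose [ 0.5615 -0.174 ] yaw 12.55
[[0.8, -1.2], [0.6, -1.3], [-1.0, -0.1], [-1.4, -0.3], [0.2, -0.8], [-0.0, -1.1], [-0.0, 0.4], [0.6, 0.1], [0.7, 1.8], [0.3, 2.5]]
pose [ 0.5586 -0.176 ] yaw 11.55
[[1.1, -0.5], [0.8, -0.2], [-0.6, 0.5], [-1.6, 0.1]]
pose [ 0.5629 -0.173 ] yaw 12.45
[[-0.1, -1.2], [-0.3, -1.5], [-0.3, 0.1], [0.3, -0.2], [0.4, 1.5], [-0.0, 2.1]]
```

```bash
python3 -m inch '[[[35,0,0,0,0,0,8.6],[35,0,0,0,0,0,8.6],[35,0,0,0,0,0,8.6],[35,0,0,0,0,0,8.6],[35,0,0,0,0,0,8.6],[35,0,0,0,0,0,8.6],[35,-34,11.5,0,0,0,0],[35,-34,11.5,0,0,0,0]]]' 50; python3 -m inch '[[[35,-34,11.5,0,0,0,0],[35,-34,11.5,0,0,0,0],[35,-34,11.5,0,0,0,0],[35,-34,11.5,0,0,0,0],[35,-34,11.5,0,0,0,0],[35,-34,11.5,0,0,0,0],[35,-34,11.5,0,0,0,0],[35,-34,11.5,0,0,0,0]]]'
cat >> h.py <<'E'
from scipy.spatial.transform import Rotation as Ro
def to(xyz,yaw=None):
    "tool-frame shift in mm to a world TCP target (tool down), and az to a tool-y heading"
    o=bot.get_obs();R=Ro.from_euler("xyz",o["tcp_rot"],degrees=True)
    hd=o["tcp_rot"][2]-90
    print("t",round(o["time"],2),"tcp",np.round(o["ee_pos"],4),"rot",np.round(o["tcp_rot"],1),"heading",round(hd,1),"F",np.round(o["wrist_force"],1),"open",round(o["opening"],4),"gf",round(float(o["grasp_force"]),1))
    print("shift",np.round(R.inv().apply(np.array(xyz)-o["ee_pos"])*1000,1), None if yaw is None else round(hd-yaw,1))
E
python3 - <<'E'
from h import *
to([.476,.168,.065],24.2)
E
```

```text
time: 5.7
ee_pos: [0.184, 0.4801, 0.2311]
tcp_rot: [-180.0, 0.0, 114.3]
wrist_force: [0.5, 0.2, 0.6]
opening: 0.0299
grasp_force: 0.0
time: 6.7
ee_pos: [0.3799, 0.2693, 0.2314]
tcp_rot: [180.0, -0.0, 114.2]
wrist_force: [0.0, 0.7, 0.1]
opening: 0.0298
grasp_force: 0.0
t 6.7 tcp [0.3799 0.2693 0.2314] rot [180.   -0.  114.2] heading 24.2 F [0.  0.7 0.1] open 0.0298 gf 0.0
shift [-131.8   46.1  166.4] 0.0
```

```bash
python3 -m inch '[[[35,-33,11.5,0,0,0,0],[35,-33,11.5,0,0,0,0],[35,-33,11.5,0,0,0,0],[35,-33,11.5,0,0,0,0],[35,0,0,30,0,0,0],[35,0,0,30,0,0,0],[35,0,0,30,0,0,0],[35,0,0,10,0,0,0]]]' 
python3 - <<'E'
from h import *
to([.476,.168,.065],24.2)
crops("pics/f3.png",[("scene",173,150),("top",179,190)])
c=cam("scene");o=bot.get_obs()["ee_pos"];print(proj(c,o),proj(cam("top"),o))
E
```

```text
time: 7.7
ee_pos: [0.4745, 0.1684, 0.1297]
tcp_rot: [-179.9, -0.0, 114.2]
wrist_force: [0.0, 0.6, 0.4]
opening: 0.0301
grasp_force: 0.0
t 7.7 tcp [0.4745 0.1684 0.1297] rot [-179.9   -0.   114.2] heading 24.2 F [0.  0.6 0.4] open 0.0301 gf 0.0
shift [-1.   1.4 64.7] -0.0
[[202.17196877 179.43204019]] [[207.77024625 219.63190734]]
```

View pics/f3.png

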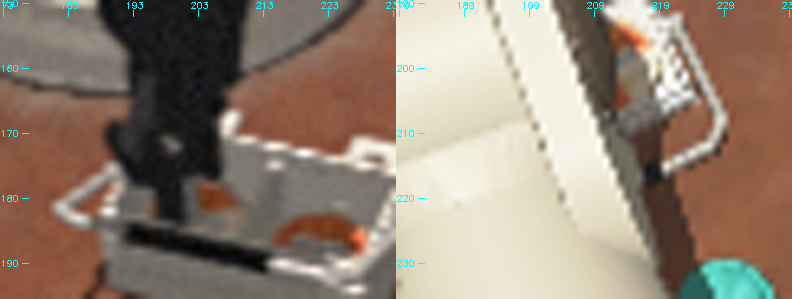

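The scene crop shows both fingertips at (199,183) and (205.6,177), centred above the grip at (203,188). The arm hides most of the top view. Descending.

```bash
python3 -m inch '[[[35,-1,2,13,0,0,0],[35,0,0,13,0,0,0],[35,0,0,13,0,0,0],[35,0,0,13,0,0,0],[35,0,0,12,0,0,0],[35,0,0,0,0,0,0]]]' 
python3 - <<'E'
from h import *
to([.476,.168,.065],24.2)
crops("pics/f4.png",[("scene",173,150),("top",190,185)])
E
```

```text
time: 8.65
ee_pos: [0.4768, 0.1684, 0.0661]
tcp_rot: [-179.9, -0.0, 114.2]
wrist_force: [1.1, 0.4, 1.0]
opening: 0.03
grasp_force: 0.0
t 8.65 tcp [0.4768 0.1684 0.0661] rot [-179.9   -0.   114.2] heading 24.2 F [1.1 0.4 1. ] open 0.03 gf 0.0
shift [-0.  -0.9  1.1] 0.0
```

View pics/f4.png

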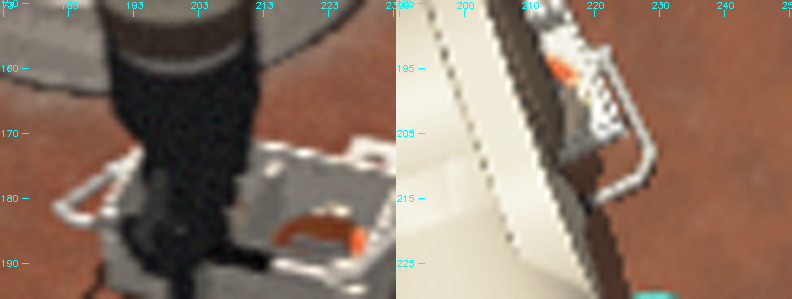

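The near finger hides the middle of the rod and the far finger is behind it: straddled, with no contact force. Narrowing to 20 mm and swinging the first half.

```bash
python3 -m inch '[[[23.5,0,0,4,0,0,0],[23.5,0,0,0,0,0,0],[23.5,0,0,0,0,0,0]]]'; python3 -m inch '[[[23.5,0,3.1,-6.4,0,0,0],[23.5,0,3.4,-6.1,0,0,0],[23.5,0,3.8,-5.9,0,0,0],[23.5,0,4.1,-5.6,0,0,0],[23.5,0,4.4,-5.3,0,0,0],[23.5,0,4.8,-5,0,0,0],[23.5,0,5,-4.6,0,0,0],[23.5,0,5.2,-4.3,0,0,0]]]'
python3 - <<'E'
from h import *
to([.476,.168,.065],24.2)
crops("pics/f5.png",[("scene",173,150),("top",190,185)])
E
```

```text
time: 9.12
ee_pos: [0.4776, 0.1686, 0.0635]
tcp_rot: [180.0, 0.0, 114.2]
wrist_force: [-1.1, -0.4, -0.5]
opening: 0.0199
grasp_force: 0.0
time: 10.12
ee_pos: [0.5088, 0.1827, 0.1067]
tcp_rot: [180.0, -0.0, 114.2]
wrist_force: [-0.6, 0.6, 0.1]
opening: 0.02
grasp_force: 0.1
t 10.12 tcp [0.5088 0.1827 0.1067] rot [180.   -0.  114.2] heading 24.2 F [-0.6  0.6  0.1] open 0.02 gf 0.1
shift [  0.1 -36.   41.7] 0.0
```

View pics/f5.png

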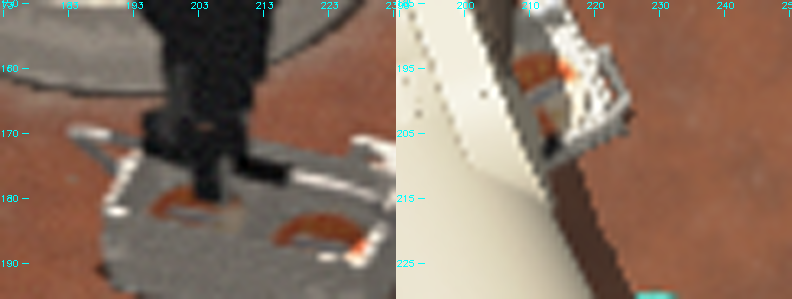

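The handle has swung up with the fingers (grip about crop row 168, fingertips still below it), and the caddy is standing. Second half.

```bash
python3 -m inch '[[[23.5,0,5.5,-3.4,0,0,0],[23.5,0,5.7,-2.9,0,0,0],[23.5,0,5.9,-2.6,0,0,0],[23.5,0,6,-2.1,0,0,0],[23.5,0,6.1,-1.7,0,0,0],[23.5,0,6.2,-1.2,0,0,0],[23.5,0,6.3,-0.8,0,0,0],[23.5,0,4.5,0,0,0,0]]]'
python3 - <<'E'
from h import *
to([.5475,.201,.125],24.2)
crops("pics/f6.png",[("scene",173,150),("top",190,185)])
E
```

```text
time: 11.22
ee_pos: [0.5508, 0.2016, 0.1211]
tcp_rot: [-180.0, 0.0, 114.2]
wrist_force: [0.6, -0.1, -0.6]
opening: 0.0202
grasp_force: 0.1
t 11.22 tcp [0.5508 0.2016 0.1211] rot [-180.     0.   114.2] heading 24.2 F [ 0.6 -0.1 -0.6] open 0.0202 gf 0.1
shift [ 0.8 -3.3 -3.9] 0.0
```

View pics/f6.png

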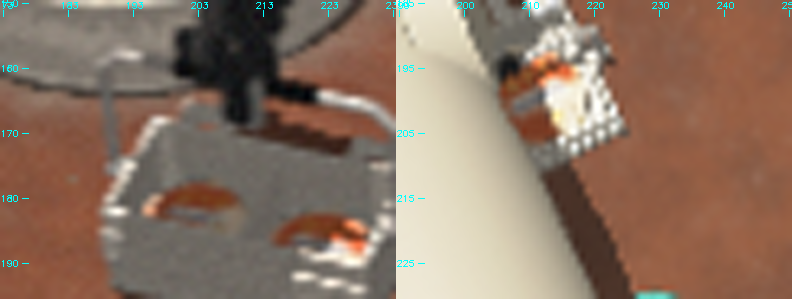

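The handle stands upright with its grip between the fingers and the caddy still flat. Closing at 50 N and lifting a little.

```bash
python3 -m inch '[[[0,0,0,0,0,0,0],[0,0,0,0,0,0,0],[0,0,0,0,0,0,0],[0,0,0,0,0,0,0]]]' 50; python3 -m inch '[[[0,0,0,-1,0,0,0],[0,0,0,-2,0,0,0],[0,0,0,-3,0,0,0],[0,0,0,-4,0,0,0],[0,0,0,-5,0,0,0],[0,0,0,-5,0,0,0],[0,0,0,0,0,0,0],[0,0,0,0,0,0,0]]]'
```

```text
time: 11.82
ee_pos: [0.5503, 0.2014, 0.1211]
tcp_rot: [-180.0, 0.0, 114.2]
wrist_force: [-0.3, 1.0, -0.6]
opening: 0.0103
grasp_force: 48.6
time: 12.82
ee_pos: [0.5504, 0.2014, 0.1411]
tcp_rot: [-180.0, -0.0, 114.2]
wrist_force: [-0.3, -0.2, -5.9]
opening: 0.0107
grasp_force: 48.6
```

```bash
python3 -m inch '[[[0,0,0,-6,0,0,0],[0,0,0,-12,0,0,0],[0,0,0,-18,0,0,1.5],[0,0,0,-20,0,0,2],[0,0,0,-20,0,0,2.5],[0,0,0,-18,0,0,2.5],[0,0,0,-10,0,0,2],[0,0,0,-6,0,0,1.3]]]'; python3 -m inch '[[[0,-5,-1,0,0,0,0],[0,-12,-2,0,0,0,0],[0,-20,-4,0,0,0,0],[0,-25,-5,0,0,0,0],[0,-25,-5,0,0,0,0],[0,-25,-5,0,0,0,0],[0,-25,-5,0,0,0,0],[0,-25,-5,0,0,0,0]]]'; python3 -m inch '[[[0,-25,-5,0,0,0,0],[0,-25,-5,0,0,0,0],[0,-25,-5,0,0,0,0],[0,-25,-5,0,0,0,0],[0,-25,-5,0,0,0,0],[0,-20,-4,0,0,0,0],[0,-15,-3,0,0,0,0],[0,-8,-2,0,0,0,0]]]'; python3 - <<'E'
from h import *
to([.561,-.175,.22],12.4)
E
```

```text
time: 13.82
ee_pos: [0.5506, 0.2014, 0.2521]
tcp_rot: [180.0, -0.0, 102.3]
wrist_force: [-0.1, -0.1, -6.5]
opening: 0.0102
grasp_force: 48.8
time: 14.82
ee_pos: [0.5535, 0.0341, 0.251]
tcp_rot: [-180.0, 0.0, 102.4]
wrist_force: [0.5, 0.1, -5.4]
opening: 0.0103
grasp_force: 48.7
time: 15.82
ee_pos: [0.5567, -0.1361, 0.2511]
tcp_rot: [-180.0, -0.0, 102.4]
wrist_force: [1.1, 0.1, -6.0]
opening: 0.0102
grasp_force: 48.7
t 15.82 tcp [ 0.5567 -0.1361  0.2511] rot [-180.    -0.   102.4] heading 12.4 F [ 1.1  0.1 -6. ] open 0.0102 gf 48.7
shift [-39.   -4.2  31.1] -0.0
```

```bash
python3 -m inch '[[[0,-10,-1,0,0,0,0],[0,-14,-1.5,5,0,0,0],[0,-10,-1,10,0,0,0],[0,-5,-0.7,12,0,0,0],[0,0,0,12,0,0,0],[0,0,0,8,0,0,0],[0,0,0,4,0,0,0],[0,0,0,0,0,0,0]]]'; python3 - <<'E'
from h import *
to([.561,-.175,.22],12.4)
z=bot.get_obs()["ee_pos"][2]-.121
p=bot.get_obs()["ee_pos"]
print("underside",z)
fit(["ear_left","ear_right"],[p[0],p[1],.216],n=2,z0=z)
for cn in("scene","top"): print(cn,[marks(cn,t) for t in("pin_left","pin_right","ear_left","ear_right")]); print(proj(cam(cn),W([.561,-.175,.216],[G["pin_left"],G["pin_right"]])).round(1).tolist())
crops("pics/f7.png",[("scene",265,180),("top",260,165)])
E
```

```text
time: 16.82
ee_pos: [0.5611, -0.1738, 0.2001]
tcp_rot: [-180.0, -0.0, 102.4]
wrist_force: [0.1, 0.1, -6.0]
opening: 0.0104
grasp_force: 48.7
t 16.82 tcp [ 0.5611 -0.1738  0.2001] rot [-180.    -0.   102.4] heading 12.4 F [ 0.1  0.1 -6. ] open 0.0104 gf 48.7
shift [ -1.1  -0.3 -19.9] 0.0
underside 0.07911759280958724
('ear_left', 'scene') 2 [ 0.5 -0.5]
('ear_right', 'scene') 2 [-0.1 -0.4]
('ear_left', 'top') 1 [0.1 1.5]
pose [ 0.5675 -0.1733] yaw 15.35
scene [[(array([286.2, 222.8]), 0.26)], [], [(array([293. , 200.4]), 0.59)], [(array([322.1, 213. ]), 0.87), (array([267.1, 212.7]), 0.72)]]
[[293.0, 206.6], [321.6, 218.1]]
top [[(array([287.5, 184.7]), 0.62)], [(array([285.5, 181.4]), 0.3)], [(array([287. , 183.3]), 0.77), (array([305.2, 193.1]), 0.42)], [(array([301.9, 194. ]), 0.34)]]
[[287.5, 183.8], [314.3, 177.4]]
```

View pics/f7.png

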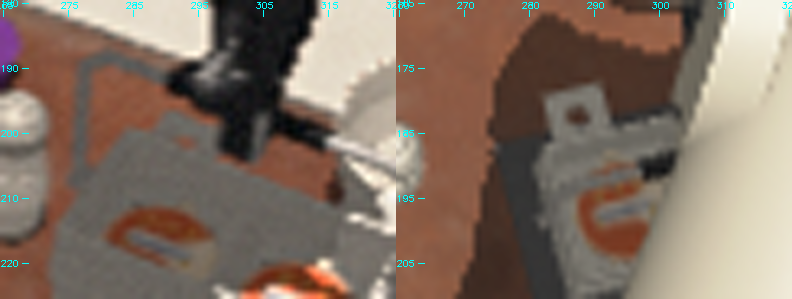

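The left ear hole shows in scene at (293.3,201.3) and in top at (287.5,182.2), with the caddy hanging level; the pins are hidden now. I'll refine the stand pose by sub-pixel platform edges in the saved first pictures and compare per camera.

```bash
cat > edge.py <<'E'
from h import *
from scipy.ndimage import map_coordinates, gaussian_filter
def edgefit(c,img,edges,p0,z0=0,half=4):
    g=gaussian_filter(img.astype(float).mean(2),.6); 
    if g.ndim==2: pass
    p=np.array(p0,float)
    for it in range(6):
        N=[];O=[];P=[]
        for A,B in edges:
            X=np.array([np.array(A)*(1-s)+np.array(B)*s for s in np.linspace(.08,.92,25)])
            q=proj(c,W(p,X,z0)); t=q[-1]-q[0]; n=np.array([-t[1],t[0]])/np.hypot(*t)
            s=np.arange(-half,half+.01,.25)
            for Xi,qi in zip(X,q):
                v=map_coordinates(g,[qi[1]+s*n[1],qi[0]+s*n[0]],order=1); d=np.abs(np.gradient(v)); 
                if d.max()<2: continue
                w=np.where(d>.5*d.max(),d,0); w[np.abs(s-s[d.argmax()])>1]=0
                P.append(Xi);N.append(n);O.append(qi+n*(w@s)/w.sum())
        P,N,O=map(np.array,(P,N,O))
        r=least_squares(lambda x:((proj(c,W(x,P,z0))-O)*N).sum(1),p,loss="soft_l1",f_scale=.5,x_scale=[.01,.01,.05]);p=r.x
    e=((proj(c,W(p,P,z0))-O)*N).sum(1)
    print("edge",len(P),"rms",round(np.sqrt((e**2).mean()),2),"pose",np.round(p[:2],4),round(np.degrees(p[2]),2));return p
if __name__=="__main__":
    cs={(-1,-1):(-.062,-.09,.03),(-1,1):(-.062,.09,.03),(1,-1):(.062,-.09,.03),(1,1):(.062,.09,.03)}
    E=[(cs[-1,-1],cs[-1,1]),(cs[1,-1],cs[1,1]),(cs[-1,-1],cs[1,-1]),(cs[-1,1],cs[1,1])]
    for n in("scene","top"):
        c=cam(n);im=cv2.imread(f"pics/{n}0.png")
        edgefit(c,im,E[2:] +E[1:2] if n=="scene" else E,[.561,-.175,.216])
        edgefit(c,im,E,[.563,-.174,.216])
    eye={"scene":[(293.3,201.3)],"top":[(287.5,182.2)]}
    for n in eye:
        c=cam(n)
        print(n,"ear hole(top face)",onz(c,eye[n][0],.129).round(4),"finder underside",[(onz(c,m["position"],.123).round(4),round(m["conf"],2)) for t in("ear_left","ear_right") for m in finder.mark_of(n,t)[:1]])
        pk={"scene":[(292,207.4),(320.8,218.6)],"top":[(287,184.5),(314,178.3)]}[n]
        print(n,"pin picks",[onz(c,q,.104).round(4) for q in pk])
    print("expected ear_left for caddy at TCP",W([.5611,-.1738,np.radians(12.4)],[G["ear_left"],G["ear_right"]]).round(4)[:,:2].tolist())
E
python3 edge.py
```

```text
edge 50 rms 0.86 pose [ 0.5492 -0.1823] 12.39
edge 75 rms 0.68 pose [ 0.5486 -0.1824] 12.44
edge 76 rms 1.43 pose [ 0.5666 -0.1745] 12.14
edge 76 rms 1.44 pose [ 0.5666 -0.1744] 12.14
scene ear hole(top face) [ 0.6003 -0.1147  0.129 ] finder underside [(array([ 0.6106, -0.1144,  0.123 ]), 0.56), (array([ 0.6276, -0.2094,  0.123 ]), 0.8)]
scene pin picks [array([ 0.5962, -0.1149,  0.104 ]), array([ 0.619 , -0.2121,  0.104 ])]
top ear hole(top face) [ 0.6016 -0.1128  0.129 ] finder underside [(array([ 0.6083, -0.1019,  0.123 ]), 0.57), (array([ 0.3938, -0.0198,  0.123 ]), 0.26)]
top pin picks [array([ 0.5986, -0.1131,  0.104 ]), array([ 0.619 , -0.2114,  0.104 ])]
expected ear_left for caddy at TCP [[0.6012, -0.1138], [0.6226, -0.2115]]
```

Ear and pin picks agree in both cameras: the ears stand about 3 mm too far in x. Shifting −3 mm along tool y and lowering to feel for the pins.

```bash
python3 -m inch '[[[0,0,-3,2,0,0,0],[0,0,0,4,0,0,0],[0,0,0,4,0,0,0],[0,0,0,3,0,0,0],[0,0,0,2,0,0,0],[0,0,0,2,0,0,0],[0,0,0,0,0,0,0],[0,0,0,0,0,0,0]]]';python3 -m inch '[[[0,0,0,1.5,0,0,0],[0,0,0,1.5,0,0,0],[0,0,0,1,0,0,0],[0,0,0,1,0,0,0],[0,0,0,0,0,0,0]]]';python3 -m inch '[[[0,0,0,1,0,0,0],[0,0,0,1,0,0,0],[0,0,0,1,0,0,0],[0,0,0,0,0,0,0]]]'
```

```text
time: 19.42
ee_pos: [0.5583, -0.1747, 0.1833]
tcp_rot: [180.0, 0.0, 102.4]
wrist_force: [0.5, -0.2, -5.6]
opening: 0.0101
grasp_force: 48.8
time: 20.05
ee_pos: [0.5582, -0.1747, 0.1781]
tcp_rot: [-180.0, -0.0, 102.4]
wrist_force: [-0.2, 0.2, -5.9]
opening: 0.0105
grasp_force: 48.7
time: 20.55
ee_pos: [0.5582, -0.1747, 0.1751]
tcp_rot: [-180.0, -0.0, 102.4]
wrist_force: [-0.1, 0.2, -5.8]
opening: 0.0103
grasp_force: 48.7
```

```bash
python3 -m inch '[[[0,0,0,1.5,0,0,0],[0,0,0,1.5,0,0,0],[0,0,0,1.5,0,0,0],[0,0,0,1.5,0,0,0],[0,0,0,0,0,0,0]]]';python3 -m inch '[[[0,0,0,1.5,0,0,0],[0,0,0,1.5,0,0,0],[0,0,0,1.5,0,0,0],[0,0,0,1.5,0,0,0],[0,0,0,0,0,0,0]]]'
```

```text
time: 21.18
ee_pos: [0.5581, -0.1747, 0.169]
tcp_rot: [-180.0, -0.0, 102.4]
wrist_force: [-0.2, 0.2, -5.6]
opening: 0.0106
grasp_force: 48.8
time: 21.8
ee_pos: [0.5582, -0.1747, 0.163]
tcp_rot: [-180.0, -0.0, 102.4]
wrist_force: [0.1, 0.6, -5.6]
opening: 0.01
grasp_force: 48.8
```

```bash
python3 -m inch '[[[0,0,0,2,0,0,0],[0,0,0,2,0,0,0],[0,0,0,2,0,0,0],[0,0,0,2,0,0,0],[0,0,0,0,0,0,0],[0,0,0,0,0,0,0]]]';python3 -m inch '[[[0,0,0,1,0,0,0],[0,0,0,1,0,0,0],[0,0,0,1,0,0,0],[0,0,0,0,0,0,0]]]';python3 -m inch '[[[0,0,0,1,0,0,0],[0,0,0,1,0,0,0],[0,0,0,0,0,0,0]]]'
```

```text
time: 22.55
ee_pos: [0.5582, -0.1747, 0.1552]
tcp_rot: [180.0, 0.0, 102.4]
wrist_force: [0.1, -0.0, -6.2]
opening: 0.0101
grasp_force: 48.7
time: 23.05
ee_pos: [0.5582, -0.1747, 0.1521]
tcp_rot: [-180.0, -0.0, 102.4]
wrist_force: [0.6, -0.3, -5.4]
opening: 0.0103
grasp_force: 48.7
time: 23.42
ee_pos: [0.5586, -0.1748, 0.1511]
tcp_rot: [179.9, 0.0, 102.4]
wrist_force: [-0.1, 0.3, 2.8]
opening: 0.0103
grasp_force: 49.4
```

The weight came off at exactly the seated height (0.151). Releasing and backing straight up.

```bash
python3 -m inch '[[[15,0,0,-1,0,0,0],[25,0,0,0,0,0,0],[35,0,0,0,0,0,0],[35,0,0,0,0,0,0],[35,0,0,-2,0,0,0],[35,0,0,-4,0,0,0],[35,0,0,-6,0,0,0],[35,0,0,-8,0,0,0]]]';python3 -m inch '[[[35,0,0,-15,0,0,0],[35,0,0,-20,0,0,0],[35,0,0,-20,0,0,0],[35,0,0,-20,0,0,0],[35,30,0,-10,0,0,0],[35,40,0,0,0,0,0],[35,50,0,0,0,0,0],[35,50,0,0,0,0,0]]]';python3 -m inch '[[[35,50,-10,0,0,0,0],[35,50,-20,0,0,0,0],[35,40,-30,0,0,0,0],[35,20,-30,0,0,0,0],[35,0,0,0,0,0,0]]]'
python3 - <<'E'
from h import *
crops("pics/f8.png",[("scene",265,180),("scene",245,200),("top",270,165),("top",230,180)])
E
```

```text
time: 24.42
ee_pos: [0.5582, -0.1747, 0.1717]
tcp_rot: [180.0, 0.0, 102.4]
wrist_force: [0.9, -0.6, -0.4]
opening: 0.03
grasp_force: 0.0
time: 25.42
ee_pos: [0.5213, -0.0075, 0.2573]
tcp_rot: [179.9, 0.0, 102.4]
wrist_force: [0.5, 0.4, -0.7]
opening: 0.0297
grasp_force: 0.0
time: 26.05
ee_pos: [0.3981, 0.1291, 0.258]
tcp_rot: [179.9, -0.0, 102.5]
wrist_force: [0.4, 0.2, -0.1]
opening: 0.03
grasp_force: 0.0
```

View pics/f8.png

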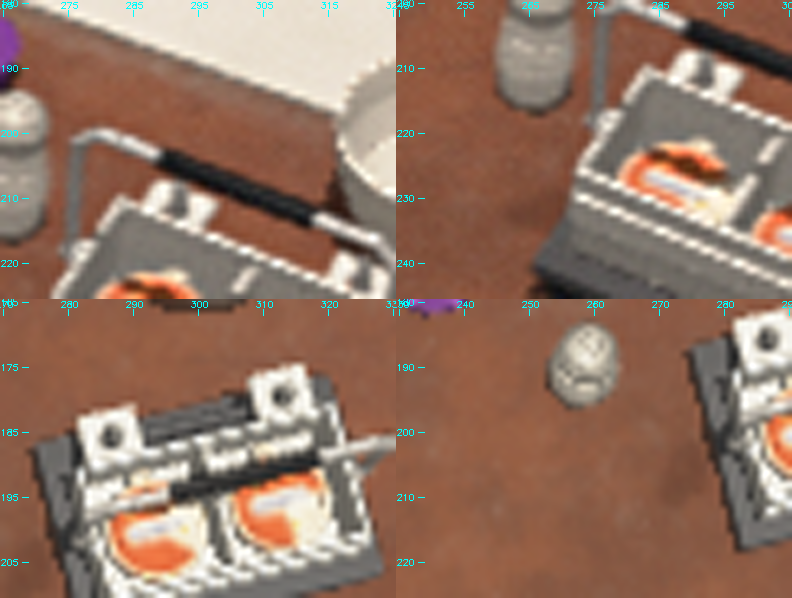

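Both ears sit low on the posts with the pins showing through their holes (scene (291.5,210), (319,221)). Both cups are in, the mill has not moved, and the arm is clear.

```bash
python3 -c "
from workcell import bot
print(bot.job_done())"
```

```text
the job is handed in; nothing more can be done
None
```

The handle was swung up while the caddy stood on the worktop. The caddy is now fully down on the stand with both pins through its ears and both jam cups in it; the gripper has let go and the job is handed in, at about 26 s.

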